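# Seat the pan support on the table stove

### The arm

A 6-joint arm with a two-finger parallel gripper is mounted at the origin on a cart in front of the work surface, level with it; the furniture and walls round the work are solid. World frame = base frame: x ahead of the robot, y to its left, z up, the work surface at z = 0. Lengths are in m, angles in rad, forces in N, time in s.
With the tool pointing down it reaches from about 0.275 to 0.725 m from the base axis. Payload 5.6 kg.
Tool frame: the origin (TCP) lies at the very end of the fingers, on their centre line; the grasp point (between the pads) lies 19 mm behind it; z points along the fingers, y is the line along which they close (so a half turn about z gives the same grasp; the last joint's range is limited). The gripper opens to 85 mm and grips with 20 to 120 N. Pads are 22 mm wide; open, the fingers measure 114 mm over their backs; the gripper's body (76 mm by 85 mm) begins 54 mm behind the grasp point. The pads swing forward as they close: fully open they stand 13 mm farther back than shut.
Start: joints at [1.561, 0.255, 0.108, 0, -1.424, -0.285], TCP at [0.16, 0.526, 0.231] pointing down, gripper open.
Joint ranges: [-2.95, 2.95], [-1.21, 1.97], [-1.09, 1.5], [-2.87, 1.71], [-2.94, -0.07], [-3.05, 3.05]. Speed limits (rad/s): [2.57, 2.57, 3.14, 3.14, 3.14, 3.14].

### API

Orientations are given as a rotation vector (axis times angle).
In Python, from cell import env gives the robot as it stands. The module is installed in compiled form; this text tells all that it offers.
- The arm moves only by the shell command python3 -m inch 'ROWS' [FORCE]. ROWS is a JSON object of lists of equal length, an entry for each row: "linear": the shift along the tool's x, y, z scaled (see below), a list of three; "dr": the turn, a rotation vector about the tool's x, y, z scaled (see below), a list of three; "hand": the finger opening in mm, from 0 to 85.4. A call has 1 to 8 rows; each row shifts and turns the commanded pose from where the row before left it, along the tool's axes as they then stand; what a row does not reach is not made up. The controller multiplies each number of a shift by 20 mm and each number of a turn by 0.5 rad. A row lasts 1/12 s, in which the tool goes at most 41.7 mm and 7.16 degrees, less where a joint would pass 70% of its speed; a pose out of reach is approached as far as the arm can. A call with a number of a shift or a turn outside -1 to 1 is refused whole. A call with a gripper value outside its range is refused whole. The fingers move at their own pace and stop on an object; FORCE is the grip in N (left out, the last holds). Time passes only in rows, so rows that do not move let the fingers close. It gives the time, the measured TCP pose, the force, the opening and the grip force at its end, in the units of the state.
- env.sense(): the state, without advancing time (a new reading comes with each control period).
- env.snapshot(name): name is "scene" or "top"; returns (picture, depth): 420x560x3 uint8, blue, green, red; 420x560 float32, m along the optical axis (not along the pixel's ray), 0 where there is no reading.
- env.get_calibration(name): a dict with "K" (3x3 intrinsics, pixels), "eye" and "rotation" of the camera in the world. Camera axes: x right, y down, z forward; pixel columns grow to the right and rows downward; lengths in m; the calibration is good to about 2 mm. A picture is of the moment at which its call begins. get_calibration takes no time and is no camera call.
- env.finish_job(): hands the job in; it is judged then, once.
Trained networks look in the newest picture that a camera, given by its name, has taken for a name from the list of things; names that differ only in an ending like _2 or _b are one class to them, and where a whole thing is asked for, a point or a joint stands for the part that bears it (a point fixed in the world has none). Each returns a list of dicts, best first, with "score" (0 to 1); they miss things now and then, are a little off and sometimes report something else, mostly with a low value. They report only what shows in the picture. A call takes as long as a camera call.
- env.silhouettes(name, camera): "region" (420x560 bool, what is visible of it) and "point" ([column, row] in pixels, amid what is visible of it).
The state is a dict: "time_s": time; "joint_positions": joint angles; "qvel": joint speeds; "effort": joint torques, N m; "ee_pos": TCP position; "eef_rot": TCP orientation; "ft_force": force on the tool from outside, world axes, zero at the start; "moment": the same for the moment, N m; "gripper_width": finger opening in m; "gripper_force": force on a finger pad.
Only numpy, scipy, OpenCV 4.12 (cv2) and the standard library are available. Lean on these libraries where they do the work, as an engineer would, in place of code of your own. Each camera call takes 0.05 s, during which the arm holds its last target. There are 200 camera calls.

### The job

The round pan support of the table-top gas stove has been put back after cleaning the wrong way round, so it sits tilted on the catch at the front of the stove. With your fingertips push it round by its prongs until its notch is over the locating pin, then press the rim down beside the pin until it clicks past the catch and lies flush on the stove all round. Do not grip or lift it, go gently, and leave the things around the stove where they are.

Things in the scene. Friction and masses are not known exactly. Their poses are not given: they have to be found in the camera images.
- stove: table-top gas stove of bare steel, 280 mm deep (x), 340 mm wide (y), fixed. Origin on the worktop under the centre of the burner and of the round collar (128 mm across) that the pan support turns on; +x to the back, +y to its left, z up. Its flat top is 70 mm above the origin. On its right (y = -125 to -215 mm) the gas cartridge's cover rises to 88 mm.
- burner_top (a point): top of the fixed burner, 72 mm across, in the middle of the collar, 86 mm above the worktop
- locating_pin (a point): foot of the locating pin on the stove's flat top, 90 mm in front of the burner's centre; axes as the stove's. The pin is a steel stub 7 mm across with a round end, 7.5 mm high. The rim of the pan support hides it until the notch is there; the catch housing just in front of it shows where it is.
- catch_housing (a point): top of the spring catch on the stove top, straight in front of the pin: a small steel housing 25 mm deep, 44 mm wide, 18 mm high, with two grey rollers 16 mm across beside the pin. The rollers carry the front rim of the pan support 9 mm up; once the rim is pressed past them they hold it down.
- pan_support: loose ring of slippery black enamelled steel, 190 mm across, 3 mm thick, 0.45 kg, open in the middle (96 mm), with four upright prongs. Origin at the centre of its underside, z up, +x away from its notch. A skirt under it turns on the collar with 1 mm of play. It starts tilted 3 degrees: front rim 9 mm up on the catch, rear rim on the stove top. A sideways push of 3 N turns it.
- prong (a point): top middle of one of the four prongs, 65 mm from the ring's centre. The prongs are radial plates 5 mm thick, reaching from 44 to 86 mm from the centre and to 26 mm above the ring's underside; they stand at 45, 135, 225 and 315 degrees from the ring's +x, so none is within 45 degrees of the notch.
- notch (a point): middle of the one notch in the ring's rim, at the ring's -x, 90 mm from its centre, at its underside. 14 mm wide, 11 mm deep, open outward. It fits over the pin when the ring's yaw equals the stove's, to within about 2 degrees. It starts 35 to 180 degrees off, either way. Anywhere else the pin stops the rim.
- land (a point): place to press: top of the ring's flat land (60 to 95 mm from the centre), 72 mm from the centre on the notch's side. With the notch over the pin the ring does not drop by itself: about 6 to 8 N straight down here pushes it 9 mm down past the sprung rollers until it lies flush.
- salt_shaker: bystander: glass salt shaker, 44 mm across, 90 mm tall, behind the stove; origin under its foot; leave it alone
- honey_jar: bystander: glass jar with a dark lid, 65 mm across, 86 mm tall, behind the stove; origin under its foot; leave it alone
- lemon: bystander: lemon, 71 x 53 x 51 mm, left of the stove; origin at its underside; leave it alone
- teaspoon: bystander: metal teaspoon, 132 mm long, lying left of the stove; origin at its middle; leave it alone
- pepper_mill: bystander: dark wooden pepper mill, 58 mm across, 170 mm tall, right of the stove; origin under its foot; leave it alone

How it is judged:
By the outcome, as a careful person would: the job done as asked, in the order asked, and still so for the second after the job is handed in, with the robot touching nothing.
It also fails if it takes over 72 s, if anything falls off the work surface, if the arm or the gripper's body presses on something with over 40 N, if the wrist force passes 120 N, or if a joint passes its speed limit or range.

## Working session

There is one attempt and no reset: what is moved stays moved. The work goes in short steps, Python scripts to look and compute and a shell command to move; the robot and the scene stay as the last step left them, time stands still between calls to the robot, and variables do not carry over. Pictures are saved under pics/ and viewed, at most 10 in all, crops included, and the job is handed in when it is done.

```bash
mkdir -p pics
cat > h.py <<'E'
from cell import env
import numpy as np, cv2
from scipy.spatial.transform import Rotation as R
def cloud(cam,d):
    c=env.get_calibration(cam);K=np.array(c["K"]);v,u=np.indices(d.shape)
    p=np.stack([(u-K[0,2])/K[0,0]*d,(v-K[1,2])/K[1,1]*d,d],-1)
    r=np.array(c["rotation"]); r=r if r.shape==(3,3) else R.from_rotvec(r).as_matrix()
    return p@r.T+np.array(c["eye"])
def st():
    s=env.sense();print(round(s["time_s"],2),np.round(s["ee_pos"],4),np.round(s["eef_rot"],3),np.round(s["ft_force"],1),s["gripper_width"])
E
python3 - <<'E'
from h import *
st();print(R.from_rotvec(env.sense()["eef_rot"]).as_matrix().round(3))
ims=[]
for cam in("scene","top"):
    im,d=env.snapshot(cam);c=env.get_calibration(cam);print(cam,np.round(c["eye"],3),np.round(c["rotation"],3).tolist(),np.round(c["K"],1).tolist())
    P=cloud(cam,d);ims.append(im)
    for n in("stove","pan_support","prong","notch","catch_housing","burner_top","locating_pin","land","salt_shaker","honey_jar","lemon","teaspoon","pepper_mill"):
        for o in env.silhouettes(n,cam)[:5]:
            m=o["region"]&(d>0);print(n,round(o["score"],2),np.round(o["point"]),m.sum(),np.median(P[m],0).round(3) if m.any() else"")
    cv2.imwrite(f"pics/{cam}0.png",im)
E
```

```text
0.0 [0.1596 0.5258 0.2304] [ 3.106 -0.461 -0.   ] [ 0.6  0.8 -0.3] 0.08544740131420965
[[ 0.957 -0.291 -0.001]
 [-0.291 -0.957 -0.002]
 [ 0.     0.002 -1.   ]]
scene [ 0.064 -0.327  0.828] [-2.188, 1.147, -0.439] [[392.9, 0.0, 280.2], [0.0, 392.9, 213.9], [0.0, 0.0, 1.0]]
pan_support 0.39 [290. 256.] 2913 [ 0.549 -0.035  0.078]
prong 0.65 [296. 254.] 2885 [ 0.551 -0.037  0.078]
notch 0.65 [282. 242.] 2920 [ 0.549 -0.035  0.078]
catch_housing 0.66 [320. 270.] 12569 [ 0.507 -0.135  0.072]
burner_top 0.8 [322. 270.] 12583 [ 0.505 -0.136  0.071]
locating_pin 0.74 [324. 270.] 12607 [ 0.507 -0.135  0.071]
land 0.87 [304. 245.] 2853 [ 0.55  -0.035  0.078]
salt_shaker 0.82 [342. 206.] 241 [ 0.724 -0.065  0.07 ]
honey_jar 0.84 [312. 186.] 577 [0.738 0.024 0.084]
honey_jar 0.19 [319. 272.] 12439 [ 0.506 -0.136  0.071]
lemon 0.77 [254. 198.] 257 [0.643 0.143 0.043]
teaspoon 0.69 [194. 248.] 85 [0.446 0.193 0.004]
teaspoon 0.32 [255. 198.] 308 [0.643 0.144 0.041]
pepper_mill 0.82 [409. 287.] 1281 [ 0.587 -0.309  0.092]
pepper_mill 0.28 [288. 256.] 2847 [ 0.55  -0.035  0.078]
top [0.356 0.009 1.3
[... 399 characters left out ...]
16  0.072]
catch_housing 0.34 [229. 196.] 467 [0.647 0.152 0.042]
catch_housing 0.33 [214. 278.] 314 [0.454 0.184 0.005]
burner_top 0.64 [344. 238.] 13452 [ 0.543 -0.117  0.072]
locating_pin 0.74 [343. 235.] 13417 [ 0.543 -0.117  0.072]
locating_pin 0.68 [276. 154.] 834 [0.738 0.035 0.084]
land 0.81 [299. 248.] 3649 [ 0.558 -0.027  0.076]
land 0.48 [343. 237.] 13105 [ 0.543 -0.119  0.072]
salt_shaker 0.89 [312. 164.] 334 [ 0.723 -0.056  0.07 ]
honey_jar 0.79 [275. 154.] 803 [0.737 0.034 0.084]
lemon 0.56 [229. 195.] 399 [0.647 0.152 0.044]
teaspoon 0.77 [216. 277.] 244 [0.452 0.186 0.004]
teaspoon 0.46 [274. 155.] 802 [0.737 0.034 0.084]
pepper_mill 0.8 [424. 210.] 882 [ 0.592 -0.297  0.118]
```

Run:
```python
from h import *
for cam,(a,b,c,d) in {"scene":(190,440,170,350),"top":(200,440,150,330)}.items():
    im=cv2.imread(f"pics/{cam}0.png")[c:d,a:b]
    cv2.imwrite(f"pics/{cam}0c.png",cv2.resize(im,None,fx=3,fy=3,interpolation=cv2.INTER_CUBIC))
im,d=env.snapshot("top");P=cloud("top",d)
reg=[o for o in env.silhouettes("stove","top")][0]["region"]|env.silhouettes("pan_support","top")[0]["region"]
m=reg&(P[...,2]>.06)&(P[...,2]<.105)
r=cv2.minAreaRect((P[m][:,:2]*1000).astype(np.float32));print(r)
m2=m&(P[...,2]<.073);print(np.median(P[m2][:,2]))
m3=reg&(P[...,2]>.081)&(P[...,2]<.092)
np.savez("c.npz",P=P,reg=reg)
```

```text
((547.4249877929688, -79.02568054199219), (339.8263854980469, 295.6620788574219), 88.59390258789062)
0.06937661366642622
```

View pics/top0c.png

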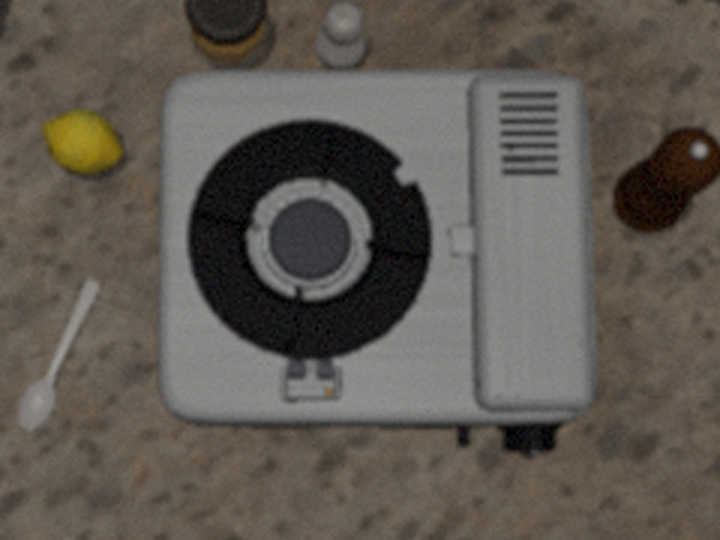

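View pics/scene0c.png

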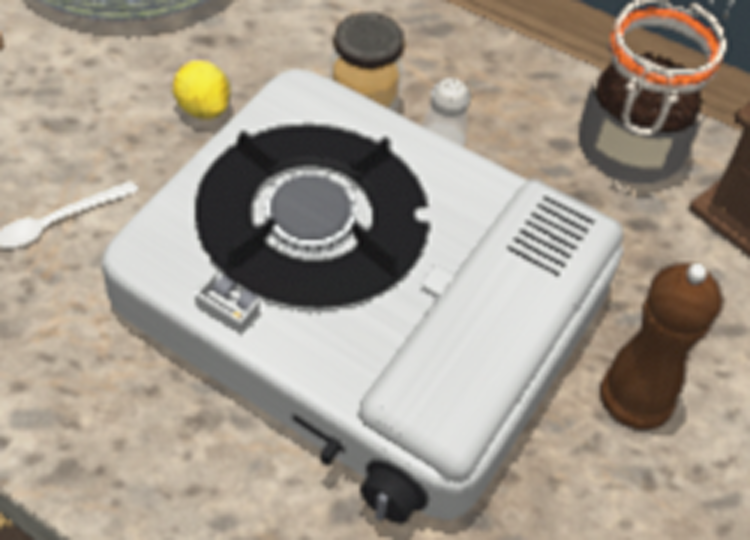

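The burner shows at top-crop (310,238), i.e. pixel (303,229). The notch is at crop (405,175), right-rear, and the catch at crop (311,384). The prongs are at about -11, 79, 169 and -101° in the stove frame. The ring has to turn about 124° clockwise, and the front prong can be pushed round the left side.

```bash
cat >> h.py <<'E'
def ray(cam,px,z):
    c=env.get_calibration(cam);K=np.array(c["K"]);r=np.array(c["rotation"]); r=r if r.shape==(3,3) else R.from_rotvec(r).as_matrix()
    v=r@np.linalg.inv(K)@np.array([px[0],px[1],1.]);e=np.array(c["eye"]);return e+v*(z-e[2])/v[2]
def ang(p,c):return np.degrees(np.arctan2(p[1]-c[1],p[0]-c[0])).round(1)
E
python3 - <<'E'
from h import *
t=lambda x,y,z:ray("top",(200+(x-1)/3,150+(y-1)/3),z)
s=lambda x,y,z:ray("scene",(190+(x-1)/3,170+(y-1)/3),z)
c=t(310,238,.086);k=t(311,384,.088)
print("c",c.round(4),s(312,207,.086).round(4),"catch",k.round(4),ang(k,c), s(229,302,.088).round(4))
n=t(405,175,.074);print("notch",n.round(4),ang(n,c),np.hypot(*(n-c)[:2]),ang(s(421,214,.074),c))
# edges of stove: dark ring from depth/color
im=cv2.imread("pics/top0.png");z=np.load("c.npz");P=z["P"]
g=im.max(2);m=z["reg"]&(g<60)&(np.hypot(P[...,0]-c[0],P[...,1]-c[1])<.11)&(np.hypot(P[...,0]-c[0],P[...,1]-c[1])>.05)
e=cv2.fitEllipse(max(cv2.findContours(m.astype(np.uint8),0,1)[0],key=cv2.contourArea));print(e,ray("top",e[0],.0775).round(4))
m=z["reg"]&(abs(P[...,2]-.07)<.03)
Q=P[m]
# left edge and back edge lines
for ax in(0,1):
    o=1-ax;b=np.arange(*((-.18,.06,.01) if ax==0 else (.44,.66,.01)));E=[Q[abs(Q[:,o]-x)<.005][:,ax].max() for x in b];f=np.polyfit(b,E,1);print(ax,f.round(4),np.degrees(np.arctan(f[0])))
E
```

```text
c [ 0.5591 -0.0278  0.086 ] [ 0.557  -0.0315  0.086 ] catch [ 0.447  -0.0255  0.088 ] 178.9 [ 0.4463 -0.0304  0.088 ]
notch [ 0.6093 -0.1036  0.074 ] -56.5 0.09089087247077819 -56.2
((302.4577331542969, 229.7967071533203), (77.32816314697266, 79.48002624511719), 119.52723693847656) [ 0.5586 -0.0267  0.0775]
0 [0.0243 0.6964] 1.3919165569898775
1 [-0.0188  0.1001] -1.0785541918058457
```

```bash
A='{"x":0}'
python3 -m inch '{"linear":[[1,0.93,0],[1,0.93,0],[1,0.93,0],[1,0.93,0],[1,0.93,0],[1,0.93,0],[1,0.93,0],[1,0.93,0]],"dr":[[0,0,0],[0,0,0],[0,0,0],[0,0,0],[0,0,0],[0,0,0],[0,0,0],[0,0,0]],"hand":[0,0,0,0,0,0,0,0]}' 40
python3 -m inch '{"linear":[[1,0.93,0],[1,0.93,0],[1,0.93,0],[1,0.93,0],[1,0.93,0],[1,0.93,0],[1,0.93,0],[1,0.93,0]],"dr":[[0,0,0],[0,0,0],[0,0,0],[0,0,0],[0,0,0],[0,0,0],[0,0,0],[0,0,0]],"hand":[0,0,0,0,0,0,0,0]}'
python3 -m inch '{"linear":[[1,0.93,0],[1,0.93,0],[1,0.93,0],[1,0.93,0],[1,0.93,0],[1,0.93,0],[1,0.93,0],[1,0.93,0]],"dr":[[0,0,0],[0,0,0],[0,0,0],[0,0,0],[0,0,0],[0,0,0],[0,0,0],[0,0,0]],"hand":[0,0,0,0,0,0,0,0]}'
python3 -m inch '{"linear":[[0,0,0],[0,0,0],[0,0,0],[0,0,0],[0,0,0],[0,0,0],[0,0,0],[0,0,0]],"dr":[[0,0,0.25],[0,0,0.25],[0,0,0.25],[0,0,0.25],[0,0,0.25],[0,0,0.25],[0,0,0.25],[0,0,0.25]],"hand":[0,0,0,0,0,0,0,0]}'
python3 -c "
from h import *
st();s=env.sense();print(s['joint_positions'],R.from_rotvec(s['eef_rot']).as_matrix().round(3))"
```

```text
time_s: 2.22
ee_pos: [0.2701, 0.3362, 0.2314]
eef_rot: [-3.107, 0.461, -0.0]
ft_force: [-0.2, 0.8, 0.3]
gripper_width: 0.0
gripper_force: 0.0
time_s: 2.88
ee_pos: [0.38, 0.1473, 0.2316]
eef_rot: [-3.107, 0.461, -0.001]
ft_force: [0.4, 0.3, -0.1]
gripper_width: 0.0001
gripper_force: 0.0
time_s: 3.55
ee_pos: [0.4899, -0.0417, 0.2314]
eef_rot: [-3.107, 0.462, -0.0]
ft_force: [0.3, 1.3, 0.5]
gripper_width: 0.0001
gripper_force: 0.0
time_s: 4.22
ee_pos: [0.4894, -0.0404, 0.2313]
eef_rot: [-2.5, 1.903, -0.0]
ft_force: [0.6, 1.1, 0.5]
gripper_width: -0.0001
gripper_force: 0.0
4.22 [ 0.4894 -0.0404  0.2313] [-2.5    1.903 -0.   ] [0.6 1.1 0.5] -0.00012514487949715232
[ 2.37595339e-01  1.37822078e-01 -3.90917256e-02  9.48074429e-06
 -1.39381467e+00  3.21733601e-02] [[ 0.267 -0.964  0.   ]
 [-0.964 -0.267  0.   ]
 [ 0.    -0.    -1.   ]]
```

```bash
python3 -m inch '{"linear":[[0,0,1],[0,0,1],[0,0,1],[0,0,1],[0,0,1],[0,0,1],[0,0,0.7],[0,0,0.3]],"dr":[[0,0,0.19],[0,0,0],[0,0,0],[0,0,0],[0,0,0],[0,0,0],[0,0,0],[0,0,0]],"hand":[0,0,0,0,0,0,0,0]}'
python3 - <<'E'
from h import *
for cam,(a,b,c,d) in {"scene":(190,440,170,350)}.items():
    im,_=env.snapshot(cam);im=im[c:d,a:b]
    cv2.imwrite(f"pics/{cam}1c.png",cv2.resize(im,None,fx=3,fy=3,interpolation=cv2.INTER_CUBIC))
E
```

```text
time_s: 4.88
ee_pos: [0.488, -0.0405, 0.0892]
eef_rot: [2.411, -2.01, -0.004]
ft_force: [-1.8, -0.8, 0.0]
gripper_width: -0.0
gripper_force: 0.0
```

View pics/scene1c.png

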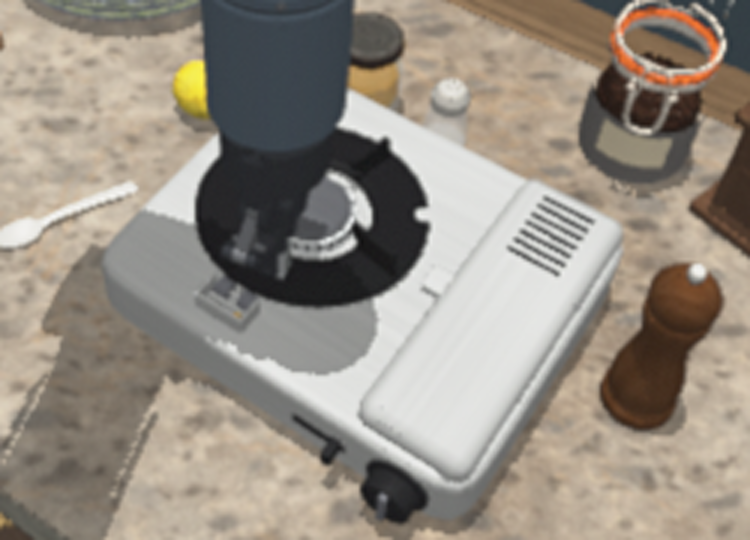

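```bash
python3 -m inch '{"linear":[[-0.175,-0.0044,0],[-0.175,-0.0044,0],[-0.175,-0.0044,0],[-0.175,-0.0044,0],[-0.175,-0.0044,0],[-0.175,-0.0044,0],[-0.175,-0.0044,0],[-0.175,-0.0044,0]],"dr":[[0,0,0.1],[0,0,0.1],[0,0,0.1],[0,0,0.1],[0,0,0.1],[0,0,0.1],[0,0,0.1],[0,0,0.1]],"hand":[0,0,0,0,0,0,0,0]}'
cat > a.py <<'E'
from h import *
c=(.558,-.029);s=env.sense();p=s["ee_pos"];m=R.from_rotvec(s["eef_rot"]).as_matrix()
print("theta",ang(p,c),"r",np.hypot(p[0]-c[0],p[1]-c[1]).round(4),"ytool",np.degrees(np.arctan2(m[1,1],m[0,1])).round(1),"z",round(p[2],4),np.round(s["ft_force"],1),np.round(s["joint_positions"],2))
E
python3 a.py
```

```text
time_s: 5.6
ee_pos: [0.4894, -0.013, 0.092]
eef_rot: [1.961, -2.452, 0.0]
ft_force: [-1.2, -2.6, 0.0]
gripper_width: -0.0001
gripper_force: 1.5
theta 166.9 r 0.0704 ytool 167.3 z 0.092 [-1.2 -2.6  0. ] [ 0.29  0.23 -0.3   0.   -1.05 -0.52]
```

```bash
python3 -m inch '{"linear":[[-0.175,-0.0044,0],[-0.175,-0.0044,0],[-0.175,-0.0044,0],[-0.175,-0.0044,0],[-0.175,-0.0044,0.02],[-0.175,-0.0044,0.02],[-0.175,-0.0044,0.02],[-0.175,-0.0044,0.02]],"dr":[[0,0,0.1],[0,0,0.1],[0,0,0.1],[0,0,0.1],[0,0,0.1],[0,0,0.1],[0,0,0.1],[0,0,0.1]],"hand":[0,0,0,0,0,0,0,0]}'
python3 a.py
python3 -m inch '{"linear":[[-0.175,-0.0044,0.02],[-0.175,-0.0044,0.02],[-0.175,-0.0044,0.02],[-0.175,-0.0044,0.02],[-0.175,-0.0044,0],[-0.175,-0.0044,0],[-0.175,-0.0044,0],[-0.175,-0.0044,0]],"dr":[[0,0,0.1],[0,0,0.1],[0,0,0.1],[0,0,0.1],[0,0,0.1],[0,0,0.1],[0,0,0.1],[0,0,0.1]],"hand":[0,0,0,0,0,0,0,0]}'
python3 a.py
python3 - <<'E'
from h import *
im,_=env.snapshot("top");im=im[150:330,200:440]
cv2.imwrite(f"pics/top2c.png",cv2.resize(im,None,fx=3,fy=3,interpolation=cv2.INTER_CUBIC))
E
```

```text
time_s: 6.27
ee_pos: [0.5006, 0.0125, 0.0904]
eef_rot: [1.435, -2.793, 0.0]
ft_force: [-2.9, -0.7, 1.3]
gripper_width: -0.0003
gripper_force: 1.9
theta 144.1 r 0.0708 ytool 144.4 z 0.0904 [-2.9 -0.7  1.3] [ 0.34  0.25 -0.27  0.   -1.05 -0.96]
time_s: 6.93
ee_pos: [0.521, 0.0316, 0.0888]
eef_rot: [0.852, -3.023, 0.0]
ft_force: [-3.3, -1.2, 0.3]
gripper_width: 0.0002
gripper_force: 1.9
theta 121.4 r 0.071 ytool 121.5 z 0.0888 [-3.3 -1.2  0.3] [ 0.36  0.29 -0.22  0.   -1.06 -1.38]
```

View pics/top2c.png

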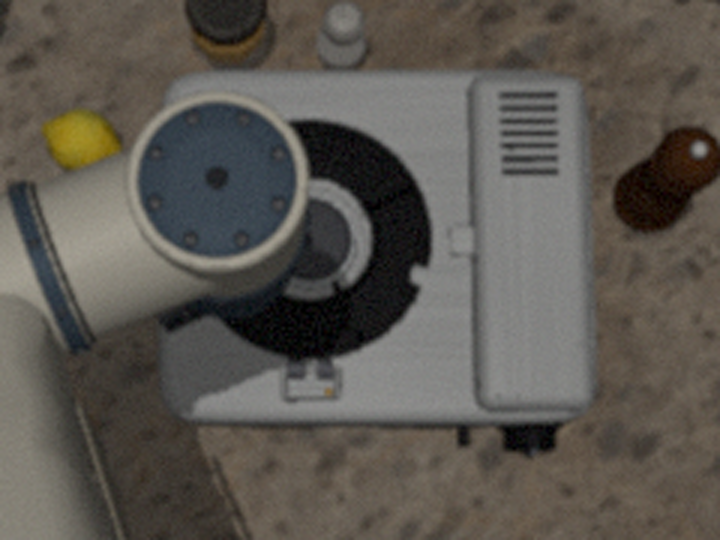

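The ring is turning freely. The notch is now at crop (418,275), about -109°, so about 72° remain.

```bash
python3 -m inch '{"linear":[[-0.175,-0.0044,0],[-0.175,-0.0044,0],[-0.175,-0.0044,0],[-0.175,-0.0044,0],[-0.175,-0.0044,0],[-0.175,-0.0044,0],[-0.175,-0.0044,0],[-0.175,-0.0044,0]],"dr":[[0,0,0.1],[0,0,0.1],[0,0,0.1],[0,0,0.1],[0,0,0.1],[0,0,0.1],[0,0,0.1],[0,0,0.1]],"hand":[0,0,0,0,0,0,0,0]}' >/dev/null
python3 a.py
python3 -m inch '{"linear":[[-0.175,-0.0044,0],[-0.175,-0.0044,0],[-0.175,-0.0044,0],[-0.175,-0.0044,0],[-0.175,-0.0044,0],[-0.175,-0.0044,0],[-0.175,-0.0044,0],[-0.175,-0.0044,0]],"dr":[[0,0,0.1],[0,0,0.1],[0,0,0.1],[0,0,0.1],[0,0,0.1],[0,0,0.1],[0,0,0.1],[0,0,0.1]],"hand":[0,0,0,0,0,0,0,0]}' >/dev/null
python3 a.py
python3 - <<'E'
from h import *
im,_=env.snapshot("top");im=im[210:300,240:360]
a=cv2.resize(im,(760,570),interpolation=cv2.INTER_CUBIC)
cv2.imwrite(f"pics/top3c.png",cv2.convertScaleAbs(a,alpha=1.6))
E
```

```text
theta 98.7 r 0.0715 ytool 98.6 z 0.0884 [-2.2  0.7  0.1] [ 0.36  0.34 -0.15 -0.   -1.08 -1.78]
theta 76.2 r 0.0718 ytool 75.7 z 0.0885 [-3.6  3.6  0.6] [ 0.34  0.39 -0.07 -0.   -1.11 -2.16]
```

View pics/top3c.png

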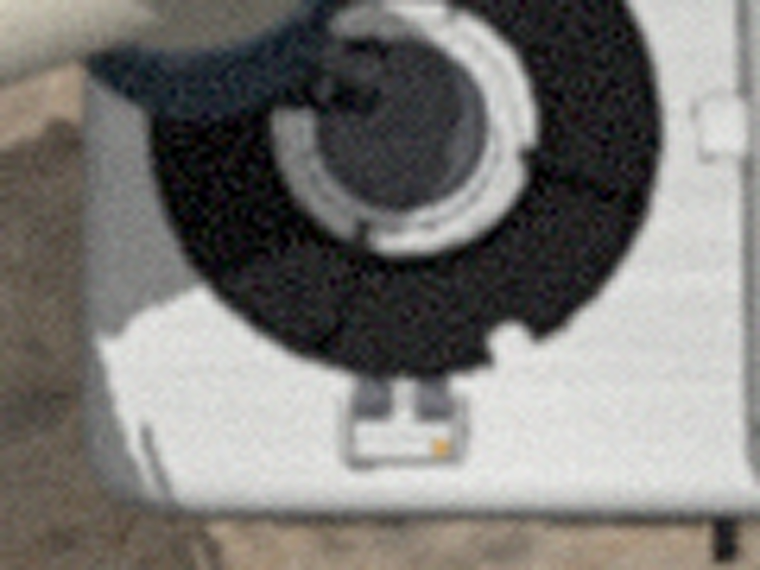

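Notch is at crop (515,340), about -152°, with roughly 28° left.

```bash
python3 -m inch '{"linear":[[-0.175,-0.0044,0],[-0.175,-0.0044,0],[-0.175,-0.0044,0],[-0.175,-0.0044,0],[-0.175,-0.0044,0],[-0.175,-0.0044,0],[-0.175,-0.0044,0],[-0.12,-0.002,0]],"dr":[[0,0,0.1],[0,0,0.1],[0,0,0.1],[0,0,0.1],[0,0,0.1],[0,0,0.1],[0,0,0.1],[0,0,0.07]],"hand":[0,0,0,0,0,0,0,0]}' >/dev/null
python3 a.py
cat > look.py <<'E'
from h import *
import sys
im,_=env.snapshot("top");a=im[210:300,250:370]
im2,_=env.snapshot("scene");b=im2[220:300,240:340]
c=np.vstack([cv2.resize(a,(400,300),interpolation=3),])
o=np.hstack([cv2.resize(a,(400,300),interpolation=2),cv2.resize(b,(375,300),interpolation=2)])
cv2.imwrite(f"pics/{sys.argv[1]}.png",cv2.convertScaleAbs(o,alpha=1.4))
# notch estimate: brightness along arc r=.09 (ring-plane), relative to stove frame
for cam,I in(("top",im),("scene",im2)):
    C=env.get_calibration(cam);K=np.array(C["K"]);r=np.array(C["rotation"]);r=r if r.shape==(3,3) else R.from_rotvec(r).as_matrix()
    def proj(p):q=K@(r.T@(p-np.array(C["eye"])));return q[:2]/q[2]
    A=np.arange(140,222,1.);g=I.mean(2).astype(np.float32);w=np.zeros(len(A))
    for rad in(.086,.088,.09):
        u=np.array([proj(np.array([.558+rad*np.cos(t),-.029+rad*np.sin(t),.0815])) for t in np.radians(A)],np.float32)
        w+=cv2.remap(g,u[:,:1],u[:,1:],1)[:,0]/3
    k=np.clip(w-60,0,None);print(cam,"notch ang",(A*k).sum()/max(k.sum(),1e-9),[(int(x),int(y)) for x,y in zip(A[::3],w[::3])])
E
python3 look.py l4
```

```text
theta 54.2 r 0.0718 ytool 53.7 z 0.0887 [-3.1  3.7  1. ] [ 0.31  0.43 -0.01 -0.   -1.13 -2.51]
top notch ang 181.206575120467 [(140, 26), (143, 25), (146, 29), (149, 29), (152, 29), (155, 27), (158, 32), (161, 29), (164, 28), (167, 25), (170, 20), (173, 20), (176, 76), (179, 117), (182, 132), (185, 107), (188, 31), (191, 26), (194, 25), (197, 26), (200, 22), (203, 22), (206, 28), (209, 28), (212, 27), (215, 23), (218, 24), (221, 24)]
scene notch ang 182.5244904337996 [(140, 51), (143, 45), (146, 50), (149, 49), (152, 52), (155, 47), (158, 41), (161, 45), (164, 44), (167, 42), (170, 42), (173, 43), (176, 57), (179, 178), (182, 199), (185, 214), (188, 81), (191, 38), (194, 40), (197, 40), (200, 40), (203, 40), (206, 39), (209, 39), (212, 40), (215, 40), (218, 40), (221, 40)]
```

View pics/l4.png

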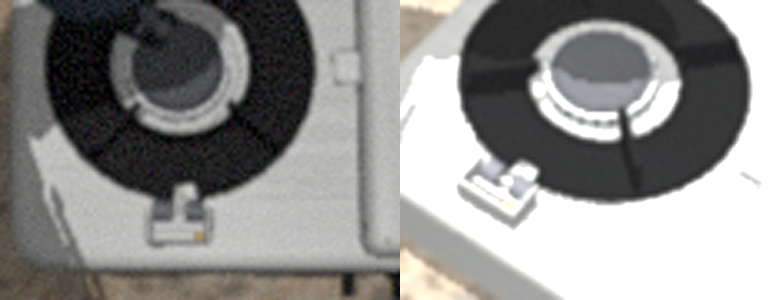

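Notch is at crop (186,190), right of the roller gap at (180,208), so about 3° more is needed.

```bash
python3 -m inch '{"linear":[[-0.08,-0.002,0],[-0.08,-0.002,0],[0,0,0],[0,0,0]],"dr":[[0,0,0.045],[0,0,0.045],[0,0,0],[0,0,0]],"hand":[0,0,0,0]}' >/dev/null
python3 a.py
cat >> look.py <<'E'
o=cv2.resize(im[240:290,280:330],(600,600),interpolation=2)
cv2.imwrite(f"pics/{sys.argv[1]}z.png",cv2.convertScaleAbs(o,alpha=1.4))
E
python3 look.py l5
```

```text
theta 52.4 r 0.072 ytool 51.2 z 0.0883 [-2.5  5.1 -0.3] [ 0.3   0.44 -0.   -0.   -1.13 -2.55]
top notch ang 179.71028041678397 [(140, 29), (143, 25), (146, 28), (149, 27), (152, 26), (155, 26), (158, 31), (161, 29), (164, 28), (167, 28), (170, 19), (173, 35), (176, 107), (179, 121), (182, 130), (185, 64), (188, 23), (191, 26), (194, 30), (197, 30), (200, 24), (203, 26), (206, 24), (209, 22), (212, 28), (215, 21), (218, 23), (221, 21)]
scene notch ang 181.13799236124055 [(140, 51), (143, 46), (146, 49), (149, 49), (152, 51), (155, 49), (158, 43), (161, 44), (164, 47), (167, 46), (170, 43), (173, 43), (176, 101), (179, 210), (182, 216), (185, 168), (188, 44), (191, 40), (194, 40), (197, 40), (200, 39), (203, 40), (206, 41), (209, 39), (212, 39), (215, 40), (218, 40), (221, 40)]
```

View pics/l5z.png

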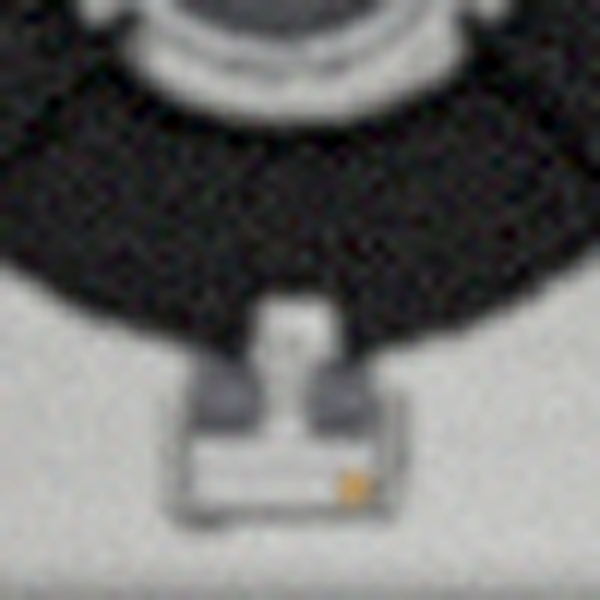

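Notch centre is at crop x≈298 against the housing centre line at about 286, so about 1.4° more.

```bash
python3 -m inch '{"linear":[[-0.05,-0.001,0],[-0.04,-0.001,0],[0,0,0],[0,0,0]],"dr":[[0,0,0.025],[0,0,0.02],[0,0,0],[0,0,0]],"hand":[0,0,0,0]}' >/dev/null
python3 a.py
python3 look.py l6 | cut -c1-40
```

```text
theta 50.2 r 0.0715 ytool 49.9 z 0.0885 [-0.7  2.3  0.7] [ 0.3   0.44  0.   -0.   -1.13 -2.57]
top notch ang 176.30150023410957 [(140, 
scene notch ang 178.1829968392524 [(140,
```

View pics/l6z.png

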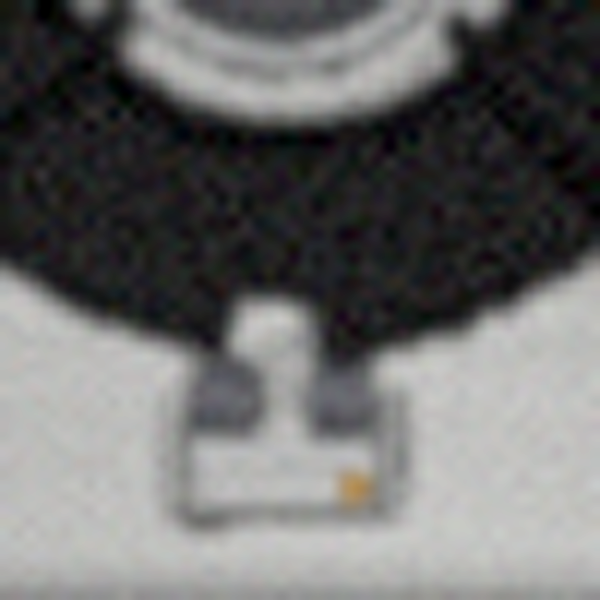

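Stick-slip took it slightly past: notch centre crop x≈274 against 286, about 1.4° over. I'll swing the finger back within the same sector and nudge the other prong gently the other way.

```bash
for i in 1 2 3; do python3 -m inch '{"linear":[[0.178,-0.0044,0],[0.178,-0.0044,0],[0.178,-0.0044,0],[0.178,-0.0044,0],[0.178,-0.0044,0],[0.178,-0.0044,0],[0.178,-0.0044,0],[0.178,-0.0044,0]],"dr":[[0,0,-0.1],[0,0,-0.1],[0,0,-0.1],[0,0,-0.1],[0,0,-0.1],[0,0,-0.1],[0,0,-0.1],[0,0,-0.1]],"hand":[0,0,0,0,0,0,0,0]}' >/dev/null; python3 a.py; done
python3 -m inch '{"linear":[[0.05,0,0],[0.05,0,0],[0.05,0,0],[0,0,0]],"dr":[[0,0,-0.03],[0,0,-0.03],[0,0,-0.03],[0,0,0]],"hand":[0,0,0,0]}' >/dev/null; python3 a.py
python3 look.py l7 | cut -c1-40
```

```text
theta 72.8 r 0.0706 ytool 72.9 z 0.0883 [ 0.1 -0.6 -0.2] [ 0.34  0.39 -0.07  0.   -1.11 -2.21]
theta 95.9 r 0.0706 ytool 95.9 z 0.0883 [0.1 0.5 0.1] [ 0.36  0.34 -0.14  0.   -1.08 -1.83]
theta 117.5 r 0.0708 ytool 118.8 z 0.0889 [ 6.1  5.1 -0.3] [ 0.36  0.3  -0.21  0.   -1.06 -1.43]
theta 119.7 r 0.0709 ytool 121.2 z 0.0889 [ 4.2  2.9 -2.3] [ 0.36  0.29 -0.22  0.   -1.05 -1.39]
top notch ang 177.51993274040075 [(140, 
scene notch ang 179.97510361433865 [(140
```

```bash
python3 -m inch '{"linear":[[-0.2,0,0],[-0.3,0,0],[-0.3,0,0],[0,0,-1],[0,0,-1],[0,0,-1],[0,0,0],[0,0,0]],"dr":[[0,0,0],[0,0,0],[0,0,0],[0,0,0],[0,0,0],[0,0,0],[0,0,0],[0,0,0]],"hand":[0,0,0,0,0,0,0,0]}' >/dev/null; python3 a.py
python3 look.py l8 | cut -c1-40
python3 - <<'E'
from h import *
s=env.sense();m=R.from_rotvec(s["eef_rot"]).as_matrix();a=np.radians(178.8)
t=np.array([.558+.072*np.cos(a),-.029+.072*np.sin(a),s["ee_pos"][2]])
print(t,"tool delta/20mm",(m.T@(t-s["ee_pos"])/.02).round(2),"psi",np.degrees(np.arctan2(m[1,0],m[0,0])))
E
```

```text
theta 108.0 r 0.0732 ytool 121.2 z 0.149 [-0.8 -0.5 -0.5] [ 0.37  0.27 -0.09  0.   -1.21 -1.39]
top notch ang 177.54876499713632 [(140, 
scene notch ang 180.55197388384056 [(140
[ 0.48601579 -0.02749215  0.14724043] tool delta/20mm [ 3.82 -1.66  0.01] psi -148.82672515950276
```

View pics/l8z.png

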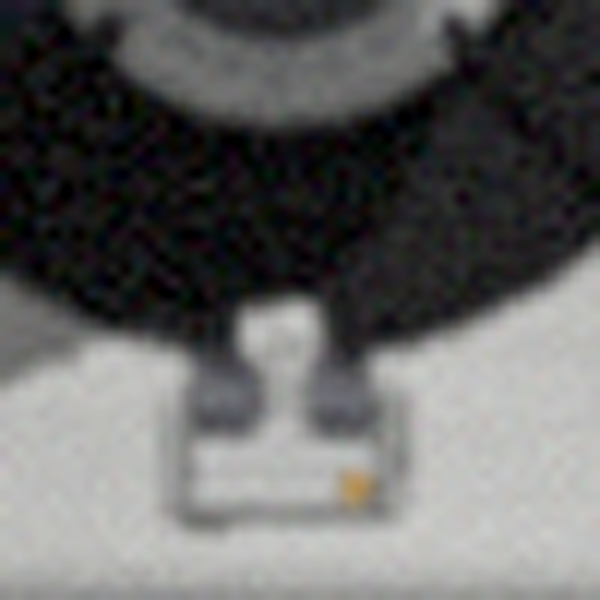

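Notch centre is at crop x≈283 against the gap at 285, so it is aligned. Next I go over the land and press.

```bash
python3 -m inch '{"linear":[[0.955,-0.415,0],[0.955,-0.415,0],[0.955,-0.415,0],[0.955,-0.415,0],[0,0,0],[0,0,0]],"dr":[[0,0,0],[0,0,0],[0,0,0],[0,0,0],[0,0,0.226],[0,0,0.226]],"hand":[0,0,0,0,0,0]}' >/dev/null; 
python3 -m inch '{"linear":[[0,0,0],[0,0,0],[0,0,0],[0,0,1],[0,0,1],[0,0,0.8],[0,0,0],[0,0,0]],"dr":[[0,0,0.226],[0,0,0.226],[0,0,0.226],[0,0,0],[0,0,0],[0,0,0],[0,0,0],[0,0,0]],"hand":[0,0,0,0,0,0,0,0]}'
python3 a.py
```

```text
time_s: 14.37
ee_pos: [0.4855, -0.0278, 0.0911]
eef_rot: [-0.032, -3.138, 0.002]
ft_force: [0.6, -0.1, 0.5]
gripper_width: 0.0001
gripper_force: 0.0
theta 179.1 r 0.0725 ytool 88.8 z 0.0911 [ 0.6 -0.1  0.5] [ 0.27  0.23 -0.3   0.   -1.04 -1.86]
```

```bash
python3 -m inch '{"linear":[[0,0,0.08],[0,0,0.08],[0,0,0.06],[0,0,0.06],[0,0,0.06],[0,0,0.06],[0,0,0.06],[0,0,0.06]],"dr":[[0,0,0],[0,0,0],[0,0,0],[0,0,0],[0,0,0],[0,0,0],[0,0,0],[0,0,0]],"hand":[0,0,0,0,0,0,0,0]}'
python3 -m inch '{"linear":[[0,0,0.04],[0,0,0.04],[0,0,0.04],[0,0,0.04]],"dr":[[0,0,0],[0,0,0],[0,0,0],[0,0,0]],"hand":[0,0,0,0]}'
```

```text
time_s: 15.03
ee_pos: [0.4864, -0.0274, 0.0816]
eef_rot: [0.032, 3.141, 0.0]
ft_force: [-0.7, 0.2, 0.5]
gripper_width: 0.0001
gripper_force: 0.0
time_s: 15.37
ee_pos: [0.4864, -0.0275, 0.0784]
eef_rot: [-0.033, -3.141, 0.0]
ft_force: [-0.1, 0.2, -0.7]
gripper_width: -0.0
gripper_force: 0.0
```

```bash
for i in 1 2 3; do python3 -m inch '{"linear":[[0,0,0.04],[0,0,0.04],[0,0,0]],"dr":[[0,0,0],[0,0,0],[0,0,0]],"hand":[0,0,0]}' | grep -E "ee_pos|ft"; done
```

```text
ee_pos: [0.4863, -0.0275, 0.0767]
ft_force: [0.8, -0.4, -0.7]
ee_pos: [0.4863, -0.0274, 0.0751]
ft_force: [-0.2, 0.5, -0.2]
ee_pos: [0.4863, -0.0275, 0.0735]
ft_force: [0.3, 0.2, -0.2]
```

```bash
cat > hgt.py <<'E'
from h import *
for cam in("top","scene"):
    im,d=env.snapshot(cam);P=cloud(cam,d);q=P-np.array([.558,-.029,0]);r=np.hypot(q[...,0],q[...,1]);a=np.degrees(np.arctan2(q[...,1],q[...,0]))%360
    for t in range(0,360,20):
        m=(r>.074)&(r<.09)&(abs((a-t+180)%360-180)<8)&(im.max(2)<(70 if cam=="top" else 90))&(P[...,2]<.1)
        o=(r>.1)&(r<.115)&(abs((a-t+180)%360-180)<8)&(P[...,2]<.1)
        print(t,m.sum(),(np.median(P[m][:,2])*1e3).round(1) if m.sum()>5 else None,(np.median(P[o][:,2])*1e3).round(1) if o.sum()>5 else None,end=" | ")
    print()
E
python3 hgt.py; python3 look.py l9|cut -c1-40
```

```text
0 69 72.9 70.5 | 20 63 72.9 69.9 | 40 62 73.6 70.1 | 60 65 72.4 70.8 | 80 11 72.1 69.9 | 100 0 None None | 120 0 None None | 140 0 None None | 160 0 None 70.1 | 180 0 None 76.2 | 200 0 None 69.8 | 220 0 None 69.3 | 240 6 70.7 69.8 | 260 4 None 69.8 | 280 16 72.0 70.6 | 300 35 73.1 69.8 | 320 55 73.4 69.4 | 340 62 73.1 70.1 | 
0 45 73.9 70.8 | 20 46 73.7 70.0 | 40 0 None None | 60 0 None None | 80 0 None None | 100 0 None 70.9 | 120 7 74.7 70.6 | 140 58 73.2 70.7 | 160 56 73.3 70.9 | 180 40 75.0 78.3 | 200 64 73.5 70.3 | 220 81 74.7 70.1 | 240 61 73.1 70.6 | 260 54 73.3 70.9 | 280 56 73.5 71.3 | 300 51 73.8 70.6 | 320 54 84.2 70.7 | 340 43 73.6 70.7 | 
top notch ang 156.16631610603878 [(140, 
scene notch ang 180.5038691614343 [(140,
```

View pics/l9.png

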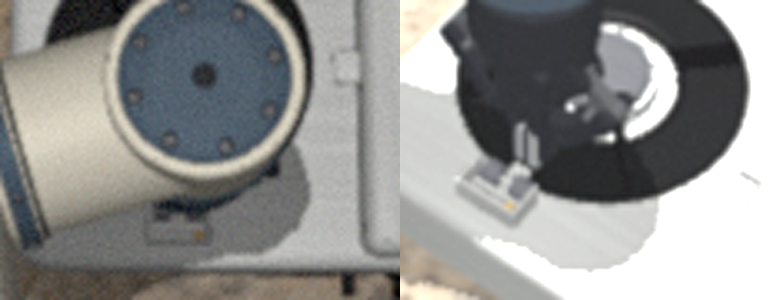

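The last pictures show the rim flush: the ring top is at about 73 mm all round, with the finger on the land. I'll press lightly once to be sure, then retreat.

```bash
python3 -m inch '{"linear":[[0,0,0.03],[0,0,0.03],[0,0,0.02],[0,0,0]],"dr":[[0,0,0],[0,0,0],[0,0,0],[0,0,0]],"hand":[0,0,0,0]}'| grep -E "ee_pos|ft"
python3 -m inch '{"linear":[[0,0,-0.1],[0,0,-0.3],[0,0,-1],[0,0,-1],[0,0,-1],[0,0,-1],[0,0,-1],[0,0,-1]],"dr":[[0,0,0],[0,0,0],[0,0,0],[0,0,0],[0,0,0],[0,0,0],[0,0,0],[0,0,0]],"hand":[0,0,0,0,0,0,0,0]}'| grep -E "ee_pos|ft"
python3 -m inch '{"linear":[[0.9,0,0],[1,0,0],[1,0,0],[1,0,0],[1,0,0],[0.5,0,0],[0,0,0],[0,0,0]],"dr":[[0,0,0],[0,0,0],[0,0,0],[0,0,0],[0,0,0],[0,0,0],[0,0,0],[0,0,0]],"hand":[0,0,0,0,0,0,0,0]}'| grep -E "time|ee_pos|ft"
python3 hgt.py; python3 look.py l10|cut -c1-40
```

```text
ee_pos: [0.4866, -0.0275, 0.0727]
ft_force: [-2.4, -0.1, 5.7]
ee_pos: [0.4863, -0.0275, 0.2015]
ft_force: [0.2, -0.3, -0.8]
time_s: 17.98
ee_pos: [0.3788, -0.0251, 0.2006]
ft_force: [0.1, 0.2, 0.5]
0 68 72.8 70.6 | 20 64 73.2 70.1 | 40 63 75.1 70.8 | 60 65 72.8 70.4 | 80 67 72.8 69.6 | 100 67 73.1 70.2 | 120 66 72.5 70.1 | 140 77 73.8 70.0 | 160 69 72.3 69.8 | 180 24 73.1 None | 200 49 72.4 None | 220 68 74.2 70.1 | 240 68 72.8 70.1 | 260 68 72.6 70.5 | 280 67 73.8 70.8 | 300 62 72.8 70.6 | 320 59 73.6 69.8 | 340 65 72.8 69.5 | 
0 43 73.5 70.9 | 20 44 73.2 70.9 | 40 36 74.0 70.5 | 60 43 73.7 70.8 | 80 46 73.6 70.6 | 100 42 73.7 None | 120 4 None None | 140 0 None None | 160 56 73.6 71.0 | 180 31 73.4 79.2 | 200 61 72.9 70.7 | 220 80 74.1 70.3 | 240 62 72.9 70.7 | 260 56 73.7 70.8 | 280 53 73.5 71.1 | 300 50 73.5 70.5 | 320 51 83.3 70.7 | 340 46 73.4 70.8 | 
top notch ang 187.7587742173149 [(140, 2
scene notch ang 179.48737162807868 [(140
```

```bash
python3 -c "
from cell import env
print(env.finish_job())"
```

```text
the job is handed in; nothing more can be done
None
```

I turned the pan support by its prongs until the notch was over the pin, then pressed it down; it measures flush all round (top at about 73 mm), and I handed the job in at about 18 s with the arm clear. I overshot the pin by about 1.4° and nudged it back, and no force reading caught the click itself.

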